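# Find the solid counterweight by feel and load the lamp foot

### The arm

A 7-joint arm with a two-finger parallel gripper is mounted at the origin on the work surface. World frame = base frame: x ahead of the robot, y to its left, z up, the work surface at z = 0. Lengths are in m, angles in rad, forces in N, time in s.
With the tool pointing down it reaches from about 0.4 to 0.875 m from the base axis. Payload 19.3 kg.
Tool frame: the origin (TCP) lies at the very end of the fingers, on their centre line; the grasp point (between the pads) lies 19 mm behind it; z points along the fingers, y is the line along which they close (so a half turn about z gives the same grasp; the last joint's range is limited). The gripper opens to 85 mm and grips with 20 to 120 N. Pads are 22 mm wide; open, the fingers measure 114 mm over their backs; the gripper's body (76 mm by 85 mm) begins 54 mm behind the grasp point. The pads swing forward as they close: fully open they stand 13 mm farther back than shut.
Start: joints at [1.215, 0.521, -0.036, 1.599, 0.021, 1.021, -0.113], TCP at [0.176, -0.6, 0.231] pointing down, gripper open.
Joint ranges: [-2.91, 2.91], [-0.3, 2.13], [-1.5, 1.42], [0.17, 2.43], [-1.26, 4.41], [0.16, 1.93], [-2.52, 2.52]. Speed limits (rad/s): [1.89, 1.89, 2.39, 2.39, 3.01, 3.01, 3.01].

### API

Orientations are given as [roll, pitch, yaw] about the fixed x, y, z axes, in that order (R = Rz(yaw) Ry(pitch) Rx(roll)).
In Python, from workcell import bot gives the robot as it stands. The module is installed in compiled form; this text tells all that it offers.
- The arm moves only by the tool apply_moves, never from a script. Its arguments are lists of equal length, an entry for each row: "claw": the finger opening in m, from 0 to 0.0854; "xyz": the shift along the tool's x, y, z in m, a list of three; "twist": the turn, a rotation vector about the tool's x, y, z in rad, a list of three. A call has 1 to 20 rows; each row shifts and turns the commanded pose from where the row before left it, along the tool's axes as they then stand; what a row does not reach is not made up. A row lasts 1/10 s, in which the tool goes at most 50 mm and 8.59 degrees, less where a joint would pass 70% of its speed; a pose out of reach is approached as far as the arm can. A call with a gripper value outside its range is refused whole. The fingers move at their own pace and stop on an object; "force" is the grip in N (left out, the last holds). Time passes only in rows, so rows that do not move let the fingers close. It gives the time, the measured TCP pose, the force, the opening and the grip force at its end, in the units of the state.
- bot.observe(): the state, without advancing time (a new reading comes with each control period).
- bot.grab_frame(name): name is "scene" or "top" or "wrist"; returns a dict with "img" (400x640x3 uint8, red, green, blue), "vfov" (degrees; the focal length in pixels is half the picture's height over the tangent of half this angle, whatever the lens; pixels are square), "cx", "cy" (the principal point, pixels), "view" (4x4, takes a point from world to camera coordinates). Camera axes: x right, y up, looking along -z (the intrinsics and any distortion apply to the point x, -y, -z); pixel columns grow to the right and rows downward; lengths in m; the calibration is good to about 2 mm. A picture is of the moment at which its call begins. There is no depth.
- bot.job_done(): hands the job in; it is judged then, once.
Trained networks look in the newest picture that a camera, given by its name, has taken for a name from the list of things; names that differ only in an ending like _2 or _b are one class to them, and where a whole thing is asked for, a point or a joint stands for the part that bears it (a point fixed in the world has none). Each returns a list of dicts, best first, with "score" (0 to 1); they miss things now and then, are a little off and sometimes report something else, mostly with a low value. They report only what shows in the picture. A call takes as long as a camera call.
- bot.find_in(camera, query): "position" ([x, y, z] in m, in world coordinates, good to about 4 mm: the middle of the surface that is visible of it).
The state is a dict: "clock": time; "qpos": joint angles; "qd": joint speeds; "joint_efforts": joint torques, N m; "position": TCP position; "tool_rot": TCP orientation; "force": force on the tool from outside, world axes, zero at the start; "moment": the same for the moment, N m; "grip_width": finger opening in m; "finger_force": force on a finger pad.
Only numpy, scipy, OpenCV 4.12 (cv2) and the standard library are available. Lean on these libraries where they do the work, as an engineer would, in place of code of your own. Each camera call takes 0.05 s, during which the arm holds its last target. There are 200 camera calls.

### The job

Three brass counterweights in the wooden rack look alike, but only one is solid; find it by feeling their weight. Then load the solid one between the blue cheeks of the lamp foot, setting it down on the red pad before you let go (you will have to lay it down on the way and take it by its ends); leave the two hollow ones in the rack, and do not shift the other things on the bench.

Things in the scene. Friction and masses are not known exactly. Their poses are not given: they have to be found in the camera images.
- rack: fixed wooden rack, board 110 (x) by 230 (y) by 10 mm thick, origin at the centre of its underside, z up. Three weights lie across it, 70 mm apart along y. At both short ends of each stands a post 30 mm wide and 10 thick, top 46 mm above the bench (2 mm above the weight), 3 mm off its end: weights can be taken only by their long sides, 36 mm apart, with 34 mm free between neighbours
- slot_left (a point): slot at the rack's +y end: centre of the underside of the weight that lies there at the start, 10 mm above the bench. Each weight is a brass block 60 mm long (along x here), 36 wide (y), 34 high, with a dark screw plug on top. All look alike; one is solid (about 0.62 kg), two are hollow (about 0.31 kg)
- slot_mid (a point): middle slot; the same as slot_left, 70 mm from it
- slot_right (a point): slot at the rack's -y end; the same as slot_left, 140 mm from it
- mat: black rubber mat fixed on the bench, 200 mm (x) by 140 mm (y), 3 mm thick, kept free for putting a weight down; origin at the centre of its underside
- foot: fixed grey lamp foot, plate 12 mm thick, x -60 to +140, y +-65 mm; origin on the bench under the pad centre. Two upright blue cheeks, 40 mm long in y, 6 thick, at x = +-26, tops 68 mm above the bench; the 46 mm channel between them runs along y, open at its ends, for a weight lying along y (5 mm play a side: hold it by its ends). A gooseneck lamp, 175 mm high, rises at x 110, y -42, leaning to +x
- pad: red pad in the channel of the foot, 40 mm (x) by 44 mm (y), 10 mm thick; origin at the centre of its underside, its top 22 mm above the bench; same axes as the foot
- bottle: bystander: white bottle, 56 mm across, 120 mm high; origin under its centre
- brush_pot: bystander: white ceramic pot, 90 mm across, 100 mm high, with brushes standing up to 210 mm; origin under its centre
- dial: bystander: brass dial ring with crossed spokes lying flat, 145 mm across, 8 mm high; origin under its centre
- screwdriver: bystander: screwdriver lying on the bench, 170 mm long along its x
- dish: bystander: shallow glass dish, 80 mm across, 16 mm high; origin under its centre
- supply: bystander: black power supply box, 90 by 60 by 45 mm; origin under its centre
- jar: bystander: amber glass jar with black lid, 64 mm across, 75 mm high; origin under its centre

How it is judged:
On the way:
1. a weight is set down on the red pad while the fingers still hold it (not dropped) (contact force between each of pad, the fingers and anything else above 1 N), for 0.1 s.
At the end, for the whole second after the job is handed in: the solid weight rests with its whole weight on the red pad between the cheeks (the pad carries 4.9 to 7.4 N: a hollow weight gives about 3, the solid one about 6) and both hollow ones rest in the rack (the rack carries 4.8 to 7.8 N) (contact force between pad and anything else between 4.9 and 7.4 N and contact force between rack and anything else between 4.8 and 7.8 N); the robot touches nothing.
It fails at once if another thing on the bench was shifted by more than 40 mm (distance of any of bottle, brush_pot, dial, screwdriver, dish, supply, jar from where it was at the start of the episode above 0.04 m).
It also fails if it takes over 66 s, if anything falls off the work surface, if the arm or the gripper's body presses on something with over 40 N, if the wrist force passes 120 N, or if a joint passes its speed limit or range.

## Working session

There is one attempt and no reset: what is moved stays moved. The work goes in short steps, Python scripts to look and compute and a tool call to move; the robot and the scene stay as the last step left them, time stands still between calls to the robot, and variables do not carry over. Pictures are saved under pics/ and viewed, at most 10 in all, crops included, and the job is handed in when it is done.

Besides the shell and the picture viewer there is one more tool, called after ">>>" as name(argument=value, ...) on one line, values as JSON. apply_moves: Moves the arm, as the interface text tells. Its arguments: {"type":"object","properties":{"claw":{"type":"array"},"xyz":{"type":"array"},"twist":{"type":"array"},"force":{"type":"number"}},"required":["claw","xyz","twist"]}

```bash
mkdir -p pics; python3 - <<'E'
from workcell import bot
import cv2,numpy as np
s=bot.observe(); print(s['clock'],np.round(s['position'],3),np.round(s['tool_rot'],3),s['grip_width'])
for c in ['top','scene']:
    f=bot.grab_frame(c); cv2.imwrite(f'pics/{c}0.png',f['img'][:,:,::-1]); print(c,f['vfov'],f['cx'],f['cy'],np.round(f['view'],3).tolist())
    for q in ['rack','slot_left','slot_mid','slot_right','mat','foot','pad','bottle','brush_pot','jar','supply']:
        print(q,[(np.round(d['position'],3).tolist(),round(d['score'],2)) for d in bot.find_in(c,q)[:3]])
E
```

```text
0.0 [ 0.176 -0.599  0.231] [-3.14   0.     0.286] 0.0855152717364773
top 47.2876570619178 320.3567543046942 201.73009610051238 [[-0.003, -1.0, -0.005, -0.004], [0.996, -0.003, 0.087, -0.631], [-0.087, -0.005, 0.996, -1.663], [0.0, 0.0, 0.0, 1.0]]
rack [([0.559, 0.253, 0.006], 0.56)]
slot_left [([0.555, 0.25, 0.006], 0.84), ([0.574, -0.468, 0.076], 0.38)]
slot_mid [([0.555, 0.254, 0.01], 0.97), ([0.536, -0.028, 0.005], 0.55)]
slot_right [([0.553, 0.251, 0.01], 0.83)]
mat [([0.535, -0.027, 0.008], 0.82), ([0.555, 0.254, 0.012], 0.47)]
foot [([0.542, -0.296, 0.012], 0.57)]
pad []
bottle [([0.796, -0.02, 0.082], 0.72)]
brush_pot [([0.569, 0.509, 0.06], 0.62)]
jar [([0.577, -0.469, 0.076], 0.73), ([0.554, 0.251, 0.007], 0.35)]
supply [([0.457, -0.51, 0.045], 0.84), ([0.558, 0.255, 0.01], 0.49)]
scene 48.108275433397814 314.0253840314697 196.68786758883073 [[0.714, 0.7, 0.004, -0.447], [-0.59, 0.598, 0.542, 0.351], [0.377, -0.389, 0.84, -1.557], [0.0, 0.0, 0.0, 1.0]]
rack [([0.592, 0.242, 0.011], 0.77)]
slot_left [([0.593, 0.24, 0.007], 0.75), ([0.815, -0.026, 0.08], 0.17)]
slot_mid [([0.588, 0.244, 0.013], 0.64)]
slot_right [([0.591, 0.244, 0.007], 0.72)]
mat [([0.538, -0.026, 0.002], 0.95)]
foot [([0.547, -0.302, 0.011], 0.8), ([0.591, -0.473, 0.08], 0.45), ([0.587, 0.243, 0.01], 0.29)]
pad [([0.488, -0.298, 0.02], 0.49)]
bottle [([0.816, -0.027, 0.081], 0.89), ([0.717, 0.04, 0.023], 0.68)]
brush_pot [([0.572, 0.487, 0.075], 0.57)]
jar [([0.591, -0.475, 0.079], 0.71), ([0.592, 0.243, 0.009], 0.67)]
supply [([0.473, -0.513, 0.049], 0.89)]
```

View pics/top0.png

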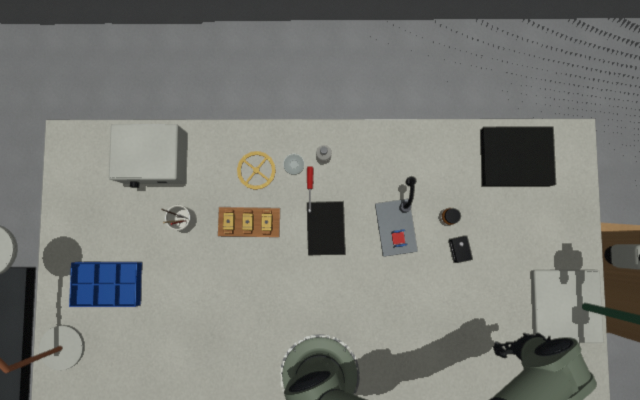

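View pics/scene0.png

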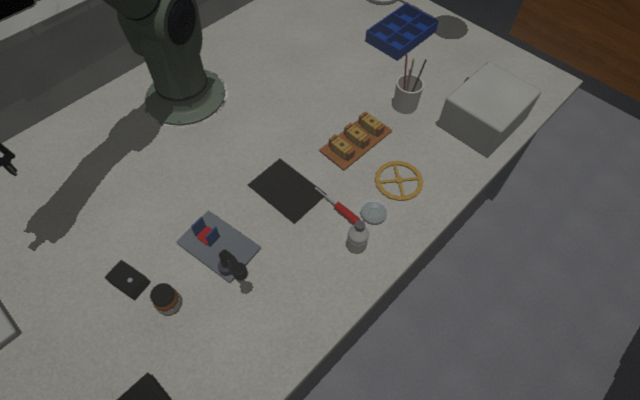

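The top view shows the weights at about (228/248/267, 222), the pad at (398, 239) and the mat at (326, 228). The scene view agrees, with a clear mat and the foot turned slightly. I'll move to the foot first and take a wrist look there.

>>> apply_moves(claw=[0.085,0.085,0.085,0.085,0.085,0.085,0.085,0.085,0.085,0.085,0.085,0.085,0.085], xyz=[[0,0,0],[0,0,0],[0.025,-0.03,-0.01],[0.025,-0.03,-0.01],[0.025,-0.03,-0.01],[0.025,-0.03,-0.01],[0.025,-0.03,-0.01],[0.025,-0.03,-0.01],[0.025,-0.03,-0.01],[0.025,-0.03,-0.01],[0.025,-0.03,-0.01],[0.025,-0.03,-0.01],[0,0,0]], twist=[[0,0,0.143],[0,0,0.143],[0,0,0],[0,0,0],[0,0,0],[0,0,0],[0,0,0],[0,0,0],[0,0,0],[0,0,0],[0,0,0],[0,0,0],[0,0,0]])

```text
clock: 2.5
position: [0.4298, -0.2957, 0.3325]
tool_rot: [-3.141, -0.003, 0.006]
force: [-0.6, 0.2, -0.6]
grip_width: 0.0851
finger_force: 0.0
```

```bash
python3 - <<'E'
from workcell import bot
import cv2,numpy as np
s=bot.observe(); print(s['clock'],np.round(s['position'],4),np.round(s['tool_rot'],3),np.round(s['force'],2))
f=bot.grab_frame('wrist'); cv2.imwrite('pics/w1.png',f['img'][:,:,::-1]); print(f['vfov'],f['cx'],f['cy'],np.round(f['view'],4).tolist()); print(f.keys())
np.savez('w1.npz',**f)
for q in ['foot','pad']: print(q,[(np.round(d['position'],3).tolist(),round(d['score'],2)) for d in bot.find_in('wrist',q)[:3]])
E
```

```text
2.5 [ 0.4298 -0.2957  0.3325] [-3.141e+00 -3.000e-03  6.000e-03] [-0.6   0.23 -0.56]
59.52760693054263 319.49673279598767 202.21470486401068 [[0.0061, -1.0, -0.0003, -0.2985], [0.9503, 0.0059, -0.3114, -0.3349], [0.3114, 0.0016, 0.9503, -0.6109], [0.0, 0.0, 0.0, 1.0]]
dict_keys(['img', 'vfov', 'cx', 'cy', 'view'])
foot [([0.53, -0.286, 0.011], 0.78)]
pad [([0.494, -0.291, 0.021], 0.72)]
```

View pics/w1.png

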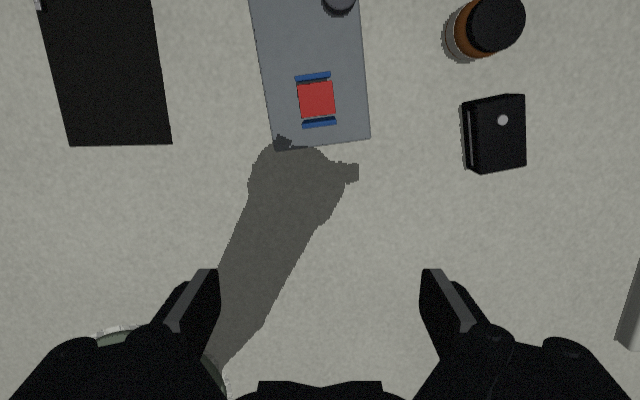

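The wrist view shows the red pad centred near (316, 100) between the blue cheeks, with the foot's near corners at (275, 151) and (371, 138). Next I'll measure the pad and check for lens distortion against known sizes.

```bash
cat > h.py <<'E'
import numpy as np,cv2
def px2w(f,uv,z):
    V=np.array(f['view']);F=200/np.tan(np.radians(float(f['vfov'])/2))
    uv=np.atleast_2d(uv).astype(float)
    d=np.c_[(uv[:,0]-float(f['cx']))/F,-(uv[:,1]-float(f['cy']))/F,-np.ones(len(uv))]@V[:3,:3]
    c=-V[:3,:3].T@V[:3,3]
    return c+d*((z-c[2])/d[:,2])[:,None]
def blobs(mask,amin=80):
    cs,_=cv2.findContours(mask.astype(np.uint8),cv2.RETR_EXTERNAL,cv2.CHAIN_APPROX_NONE)
    return [c[:,0] for c in cs if cv2.contourArea(c)>amin]
def rect(P):
    (c,s,a)=cv2.minAreaRect((P[:,:2]*1000).astype(np.float32)); return np.round(c,1),np.round(s,1),round(a,1)
def red(i): i=i.astype(int); return (i[...,0]>120)&(i[...,1]<90)&(i[...,2]<90)
def blue(i): i=i.astype(int); return (i[...,2]>i[...,0]+40)
E
python3 - <<'E'
from h import *
f=np.load('w1.npz'); im=f['img']
for c in blobs(red(im)): print('pad',rect(px2w(f,c,.022)))
for c in blobs(blue(im),40): print('cheek',rect(px2w(f,c,.068)),c.mean(0))
print('mat',np.round(px2w(f,[[70,146],[172,143],[40,0],[152,0]],.003),4).tolist())
print('foot',np.round(px2w(f,[[275,151],[371,138],[248,0],[359,0]],.012),4).tolist())
E
```

```text
pad (array([ 496.5, -291.2]), array([39. , 43.1]), 8.0)
cheek (array([ 471.7, -294.4]), array([ 6.7, 38.7]), 7.8) [318.5        123.39189189]
cheek (array([ 522.5, -287.5]), array([ 5.8, 39.1]), 8.0) [312.25974026  75.92207792]
mat [[0.4332, 0.0416, 0.003], [0.4381, -0.0969, 0.003], [0.608, 0.0398, 0.003], [0.6088, -0.0943, 0.003]]
foot [[0.4297, -0.2366, 0.012], [0.4477, -0.3636, 0.012], [0.6076, -0.2109, 0.012], [0.6084, -0.3412, 0.012]]
```

Distortion is negligible: the pad is at (0.497, -0.291) with yaw 0.138, and the sizes check out. Moving to the rack.

>>> apply_moves(claw=[0.085,0.085,0.085,0.085,0.085,0.085,0.085,0.085,0.085,0.085,0.085,0.085,0.085,0.085], xyz=[[0.005,-0.042,0],[0.005,-0.042,0],[0.005,-0.042,0],[0.005,-0.042,0],[0.005,-0.042,0],[0.005,-0.042,0],[0.005,-0.042,0],[0.005,-0.042,0],[0.005,-0.042,0],[0.005,-0.042,0],[0.005,-0.042,0],[0.005,-0.042,0],[0.005,-0.042,0],[0,0,0]], twist=[[0,0,0],[0,0,0],[0,0,0],[0,0,0],[0,0,0],[0,0,0],[0,0,0],[0,0,0],[0,0,0],[0,0,0],[0,0,0],[0,0,0],[0,0,0],[0,0,0]])

```text
clock: 4.05
position: [0.491, 0.2503, 0.3305]
tool_rot: [-3.14, 0.001, 0.004]
force: [-0.6, -0.8, 0.3]
grip_width: 0.0851
finger_force: 0.0
```

```bash
python3 - <<'E'
from workcell import bot
from h import *
s=bot.observe(); print(s['clock'],np.round(s['position'],4),np.round(s['tool_rot'],3),np.round(s['force'],2))
f=bot.grab_frame('wrist'); cv2.imwrite('pics/w2.png',f['img'][:,:,::-1]); np.savez('w2.npz',**f)
for q in ['rack','slot_mid']: print(q,[(np.round(d['position'],3).tolist(),round(d['score'],2)) for d in bot.find_in('wrist',q)[:3]])
i=f['img'].astype(int); h=cv2.cvtColor(f['img'],cv2.COLOR_RGB2HSV)
m=(h[...,1]>110)&(h[...,2]>60)
for c in blobs(m,300): print(rect(px2w(f,c,.01)),c.min(0),c.max(0))
E
```

```text
4.05 [0.491  0.2503 0.3305] [-3.14e+00  1.00e-03  4.00e-03] [-0.6  -0.79  0.3 ]
rack [([0.566, 0.262, 0.011], 0.9)]
slot_mid [([0.564, 0.26, 0.005], 0.85)]
(array([302.6, 703. ]), array([ 51.5, 181.9]), 74.1) [  0 215] [ 34 319]
(array([557.4, 263.3]), array([228.5, 108.2]), 88.8) [217  50] [403 143]
```

View pics/w2.png

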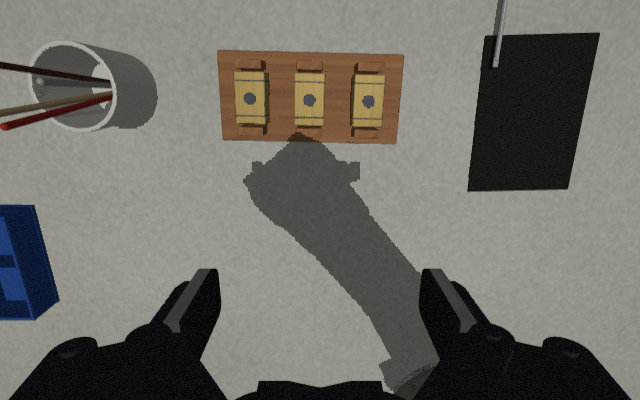

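The rack shows the three weights, with dark plugs at (250, 98), (309, 100) and (368, 101). I'll verify with the plugs.

```bash
python3 - <<'E'
from h import *
f=np.load('w2.npz')
for c in blobs((f['img'].max(2)<120)[50:143,217:403],60):
    p=px2w(f,[c.mean(0)+[217,50]],.044)[0]
    if c.ptp(0).max()<20 if hasattr(c,'ptp') else np.ptp(c,axis=0).max()<20: print(c.mean(0)+[217,50],np.round(p,4))
for p in px2w(f,[[250,98],[309,100],[368,101]],.044): print(np.round(p,4))
E
```

```text
[368.08333333 101.        ] [0.5556 0.1933 0.044 ]
[249.5      98.09375] [0.5583 0.3332 0.044 ]
[0.5585 0.3326 0.044 ]
[0.5564 0.2631 0.044 ]
[0.5556 0.1934 0.044 ]
```

>>> apply_moves(claw=[0.056,0.056,0.056,0.056,0.056,0.056,0.056,0.056,0.056,0.056,0.056,0.056,0.056], xyz=[[0,0,0],[0.033,-0.007,0.02],[0.033,-0.007,0.02],[0,0,0.045],[0,0,0.045],[0,0,0.045],[0,0,0.045],[0,0,0.03],[0,0,0.02],[0,0,0.02],[0,0,0.015],[0,0,0],[0,0,0]], twist=[[0,0,0.024],[0,0,0],[0,0,0],[0,0,0],[0,0,0],[0,0,0],[0,0,0],[0,0,0],[0,0,0],[0,0,0],[0,0,0],[0,0,0],[0,0,0]])

```text
clock: 5.5
position: [0.5581, 0.2584, 0.0269]
tool_rot: [-3.142, -0.0, -0.025]
force: [-0.4, 0.1, 0.1]
grip_width: 0.0559
finger_force: 0.0
```

>>> apply_moves(claw=[0.056,0.056,0.056,0.056], xyz=[[-0.001,-0.0045,0],[0,0,0.011],[0,0,0],[0,0,0]], twist=[[0,0,0],[0,0,0],[0,0,0],[0,0,0]])

```text
clock: 5.9
position: [0.5567, 0.2631, 0.0151]
tool_rot: [3.141, 0.0, -0.024]
force: [0.1, 0.9, -0.0]
grip_width: 0.056
finger_force: 0.0
```

>>> apply_moves(claw=[0.02,0.02,0.02,0.02,0.02,0.02,0.02,0.02,0.02,0.02,0.02], xyz=[[0,0,0],[0,0,0],[0,0,0],[0,0,0],[0,0,-0.005],[0,0,-0.005],[0,0,-0.005],[0,0,-0.005],[0,0,0],[0,0,0],[0,0,0]], twist=[[0,0,0],[0,0,0],[0,0,0],[0,0,0],[0,0,0],[0,0,0],[0,0,0],[0,0,0],[0,0,0],[0,0,0],[0,0,0]], force=60)

```text
clock: 7.0
position: [0.5567, 0.2631, 0.0351]
tool_rot: [3.141, 0.0, -0.024]
force: [0.8, 0.1, -3.4]
grip_width: 0.0349
finger_force: 60.1
```

```bash
python3 - <<'E'
from workcell import bot
s=bot.observe(); print(s)
E
```

```text
{'clock': 7.0, 'qpos': array([-0.32348233,  0.77762536, -0.31818218,  1.73881732,  0.35541937,
        0.68246215, -2.42953966]), 'qd': array([-6.62879785e-05,  2.60234157e-03,  1.66853875e-03, -1.17333663e-03,
       -1.91932993e-03, -7.74528963e-04,  1.81867043e-03]), 'joint_efforts': array([ 5.46245067e-02, -1.05696237e+02, -5.94365448e+00, -2.65692776e+01,
        1.24843986e-02,  2.49687138e-03,  1.54310575e-03]), 'position': array([0.55672425, 0.26313783, 0.03513388]), 'tool_rot': array([ 3.14147964e+00,  1.92571666e-04, -2.42245050e-02]), 'force': array([ 0.81034746,  0.08737791, -3.4254201 ]), 'moment': array([ 0.00213329, -0.05555484,  0.01822993]), 'finger_force': 60.116093158721924, 'grip_width': 0.034879650504837344}
```

Mid reads 3.4 N, so it is hollow. I'll put it back and try the right one.

>>> apply_moves(claw=[0.02,0.02,0.02,0.02,0.02,0.056,0.056,0.056,0.056,0.056,0.056,0.056,0.056,0.056,0.056,0.056,0.056], xyz=[[0,0,0.006],[0,0,0.006],[0,0,0.005],[0,0,0.003],[0,0,0],[0,0,0],[0,0,0],[0,0,0],[0,0,-0.03],[0,0,-0.03],[0,0.035,0],[0,0.035,0],[0,0,0],[0,0,0.025],[0,0,0.02],[0,0,0],[0,0,0]], twist=[[0,0,0],[0,0,0],[0,0,0],[0,0,0],[0,0,0],[0,0,0],[0,0,0],[0,0,0],[0,0,0],[0,0,0],[0,0,0],[0,0,0],[0,0,0],[0,0,0],[0,0,0],[0,0,0],[0,0,0]])

```text
clock: 8.7
position: [0.5551, 0.1936, 0.0305]
tool_rot: [-3.142, 0.0, -0.024]
force: [0.5, 0.0, 0.4]
grip_width: 0.0562
finger_force: 0.0
```

>>> apply_moves(claw=[0.056,0.056,0.02,0.02,0.02,0.02,0.02,0.02,0.02,0.02,0.02,0.02,0.02], xyz=[[0,0,0.015],[0,0,0],[0,0,0],[0,0,0],[0,0,0],[0,0,0],[0,0,-0.005],[0,0,-0.005],[0,0,-0.005],[0,0,-0.005],[0,0,0],[0,0,0],[0,0,0]], twist=[[0,0,0],[0,0,0],[0,0,0],[0,0,0],[0,0,0],[0,0,0],[0,0,0],[0,0,0],[0,0,0],[0,0,0],[0,0,0],[0,0,0],[0,0,0]], force=60)

```text
clock: 10.0
position: [0.555, 0.1931, 0.0351]
tool_rot: [3.142, 0.0, -0.024]
force: [0.0, 0.2, -3.7]
grip_width: 0.0348
finger_force: 60.1
```

The right one is hollow too (3.7 N), so the left is solid. Joint 7 is near its lower limit, so I'll turn the tool half round (yaw up) before taking the left one.

>>> apply_moves(claw=[0.02,0.02,0.02,0.02,0.02,0.056,0.056,0.056,0.056,0.056,0.056,0.056,0.056,0.056,0.056,0.056,0.056,0.056,0.056,0.056], xyz=[[0,0,0.006],[0,0,0.006],[0,0,0.005],[0,0,0.003],[0,0,0],[0,0,0],[0,0,0],[0,0,0],[0,0,-0.04],[0,0,-0.04],[0,0,-0.04],[0,0,0],[0,0,0],[0,0,0],[0,0,0],[0,0,0],[0,0,0],[0,0,0],[0,0,0],[0,0,0]], twist=[[0,0,0],[0,0,0],[0,0,0],[0,0,0],[0,0,0],[0,0,0],[0,0,0],[0,0,0],[0,0,0],[0,0,0],[0,0,0],[0,0,-0.1496],[0,0,-0.1496],[0,0,-0.1496],[0,0,-0.1496],[0,0,-0.1496],[0,0,-0.1496],[0,0,-0.1496],[0,0,-0.1496],[0,0,-0.1496]])

```text
clock: 12.0
position: [0.5552, 0.1931, 0.1352]
tool_rot: [3.142, -0.0, 1.328]
force: [-0.2, -0.1, 0.5]
grip_width: 0.0563
finger_force: 0.0
```

>>> apply_moves(claw=[0.056,0.056,0.056,0.056,0.056,0.056,0.056,0.056,0.056,0.056,0.056,0.056,0.056], xyz=[[0,0,0],[0,0,0],[0,0,0],[0,0,0],[0,0,0],[0,0,0],[0,0,0],[0,0,0],[0,0,0],[0,0,0],[0,0,0],[0,0,0],[0,0,0]], twist=[[0,0,-0.1496],[0,0,-0.1496],[0,0,-0.1496],[0,0,-0.1496],[0,0,-0.1496],[0,0,-0.1496],[0,0,-0.1496],[0,0,-0.1496],[0,0,-0.1496],[0,0,-0.1496],[0,0,-0.1496],[0,0,-0.1496],[0,0,0]])

```text
clock: 13.3
position: [0.5551, 0.193, 0.1349]
tool_rot: [3.141, -0.001, 3.12]
force: [-0.1, -0.2, -0.1]
grip_width: 0.0559
finger_force: 0.0
```

```bash
python3 - <<'E'
from workcell import bot
s=bot.observe(); print(s['qpos'].round(2),s['position'].round(4),s['tool_rot'].round(4))
E
```

```text
[ 0.27  0.84 -1.11  1.75  0.84  1.11  0.43] [0.5551 0.193  0.1349] [ 3.1412e+00 -8.0000e-04  3.1198e+00]
```

>>> apply_moves(claw=[0.056,0.056,0.056,0.056,0.056,0.056,0.056,0.056,0.056,0.056], xyz=[[0,0.035,0],[0,0.035,0],[0,0.035,0],[0,0.035,0],[0,0,0.03],[0,0,0.03],[0,0,0.03],[0,0,0.01],[0,0,0],[0,0,0]], twist=[[0,0,0],[0,0,0],[0,0,0],[0,0,0],[0,0,0],[0,0,0],[0,0,0],[0,0,0],[0,0,0],[0,0,0]])

```text
clock: 14.3
position: [0.5589, 0.3337, 0.0366]
tool_rot: [3.141, 0.001, 3.116]
force: [0.6, 0.1, 0.8]
grip_width: 0.0557
finger_force: 0.0
```

>>> apply_moves(claw=[0.056,0.056,0.056,0.02,0.02,0.02,0.02,0.02,0.02,0.02,0.02,0.02,0.02,0.02], xyz=[[0,0,0.012],[0,0,0.009],[0,0,0],[0,0,0],[0,0,0],[0,0,0],[0,0,0],[0,0,-0.005],[0,0,-0.005],[0,0,-0.005],[0,0,-0.005],[0,0,0],[0,0,0],[0,0,0]], twist=[[0,0,0],[0,0,0],[0,0,0],[0,0,0],[0,0,0],[0,0,0],[0,0,0],[0,0,0],[0,0,0],[0,0,0],[0,0,0],[0,0,0],[0,0,0],[0,0,0]], force=80)

```text
clock: 15.7
position: [0.5584, 0.333, 0.0341]
tool_rot: [-3.141, -0.0, 3.117]
force: [-0.4, -0.4, -6.9]
grip_width: 0.0347
finger_force: 80.3
```

Solid one confirmed (6.9 N). Carrying it to the mat.

>>> apply_moves(claw=[0.02,0.02,0.02,0.02,0.02,0.02,0.02,0.02,0.02,0.02,0.02,0.02,0.02], xyz=[[0,0,-0.03],[0,0,-0.04],[0,0,-0.03],[0.005,-0.036,0],[0.005,-0.036,0],[0.005,-0.036,0],[0.005,-0.036,0],[0.005,-0.036,0],[0.005,-0.036,0],[0.005,-0.036,0],[0.005,-0.036,0],[0.005,-0.036,0],[0.005,-0.036,0]], twist=[[0,0,0],[0,0,0],[0,0,0],[0,0,0],[0,0,0],[0,0,0],[0,0,0],[0,0,0],[0,0,0],[0,0,0],[0,0,0],[0,0,0],[0,0,0]])

```text
clock: 17.0
position: [0.4993, -0.0269, 0.1343]
tool_rot: [-3.142, 0.0, 3.118]
force: [1.0, -0.2, -5.3]
grip_width: 0.0346
finger_force: 82.2
```

>>> apply_moves(claw=[0.02,0.02,0.02,0.02,0.02,0.02,0.02,0.02,0.02,0.02,0.02,0.02], xyz=[[0,0,0],[0,0,0],[0,0,0],[0,0,0],[0,0,0],[0,0,0],[0,0,0],[0,0,0],[0,0,0],[0,0,0],[0,0,0],[0,0,0]], twist=[[0,0,0.1408],[0,0,0.1408],[0,0,0.1408],[0,0,0.1408],[0,0,0.1408],[0,0,0.1408],[0,0,0.1408],[0,0,0.1408],[0,0,0.1408],[0,0,0.1408],[0,0,0],[0,0,0]])

```text
clock: 18.2
position: [0.4997, -0.0253, 0.1343]
tool_rot: [-3.142, 0.0, 1.714]
force: [-0.4, 0.2, -6.1]
grip_width: 0.0347
finger_force: 82.6
```

```bash
python3 - <<'E'
from workcell import bot
s=bot.observe(); print(s['qpos'].round(2),s['position'].round(4),s['tool_rot'].round(4),s['force'].round(1))
E
```

```text
[ 0.56  0.59 -0.85  1.98  0.6   0.84 -0.49] [ 0.4997 -0.0253  0.1343] [-3.1416e+00  2.0000e-04  1.7142e+00] [-0.4  0.2 -6.1]
```

>>> apply_moves(claw=[0.02,0.02,0.02,0.02,0.02,0.02,0.02,0.02], xyz=[[0,0,0.04],[0,0,0.04],[0,0,0.025],[0,0,0.012],[0,0,0.004],[0,0,0.003],[0,0,0.002],[0,0,0]], twist=[[0,0,0],[0,0,0],[0,0,0],[0,0,0],[0,0,0],[0,0,0],[0,0,0],[0,0,0]])

```text
clock: 19.0
position: [0.5003, -0.0257, 0.0089]
tool_rot: [3.141, 0.0, 1.709]
force: [1.7, -0.0, -5.5]
grip_width: 0.0348
finger_force: 82.3
```

>>> apply_moves(claw=[0.02,0.02,0.02], xyz=[[0,0,0.0015],[0,0,0],[0,0,0]], twist=[[0,0,0],[0,0,0],[0,0,0]])

```text
clock: 19.3
position: [0.5003, -0.0257, 0.0078]
tool_rot: [3.14, 0.001, 1.709]
force: [-3.6, -0.7, 10.8]
grip_width: 0.035
finger_force: 84.6
```

>>> apply_moves(claw=[0.06,0.06,0.06,0.06,0.085,0.085,0.085,0.085,0.085,0.085,0.085,0.085,0.085,0.085,0.085,0.085,0.085,0.085,0.085,0.085], xyz=[[0,0,0],[0,0,0],[0,0,0],[0,0,-0.03],[0,0,-0.03],[0,0,-0.03],[0,0,0],[0,0,0],[0,0,0],[0,0,0],[0,0,0],[0,0,0],[0,0,0],[0,0,0],[0,0,0],[0,0,0],[0,0,0],[0,0,0],[0,0,0],[0,0,0]], twist=[[0,0,0],[0,0,0],[0,0,0],[0,0,0],[0,0,0],[0,0,0],[0,0,0],[0,0,-0.143],[0,0,-0.143],[0,0,-0.143],[0,0,-0.143],[0,0,-0.143],[0,0,-0.143],[0,0,-0.143],[0,0,-0.143],[0,0,-0.143],[0,0,-0.143],[0,0,-0.14],[0,0,0],[0,0,0]])

```text
clock: 21.3
position: [0.4997, -0.0255, 0.0965]
tool_rot: [3.141, -0.0, -3.008]
force: [-1.0, 0.5, -0.2]
grip_width: 0.0849
finger_force: 0.0
```

```bash
python3 - <<'E'
from workcell import bot
from h import *
s=bot.observe(); print(s['clock'],s['qpos'].round(2),s['position'].round(4),s['tool_rot'].round(4),s['force'].round(1))
f=bot.grab_frame('wrist'); cv2.imwrite('pics/w3.png',f['img'][:,:,::-1]); np.savez('w3.npz',**f)
h=cv2.cvtColor(f['img'],cv2.COLOR_RGB2HSV)
for n in ('wrist','top'):
  f=bot.grab_frame(n); h=cv2.cvtColor(f['img'],cv2.COLOR_RGB2HSV)
  for c in blobs((h[...,1]>110)&(h[...,2]>60),20):
    r=rect(px2w(f,c,.037))
    if abs(r[0][0]-500)<80 and abs(r[0][1]+26)<80: print(n,r,c.min(0),c.max(0))
E
```

```text
21.3 [ 0.72  0.81 -1.14  2.    0.92  0.98  0.81] [ 0.4997 -0.0255  0.0965] [ 3.1411e+00 -3.0000e-04 -3.0082e+00] [-1.   0.5 -0.2]
wrist (array([496.2, -26.4]), array([43.7, 38.6]), 7.6) [288 183] [350 249]
wrist (array([499.4, -51.4]), array([44.2, 10.1]), 4.3) [271 183] [288 249]
wrist (array([492.2,  -1.6]), array([43.9, 10.5]), 11.8) [350 182] [368 248]
```

View pics/w3.png

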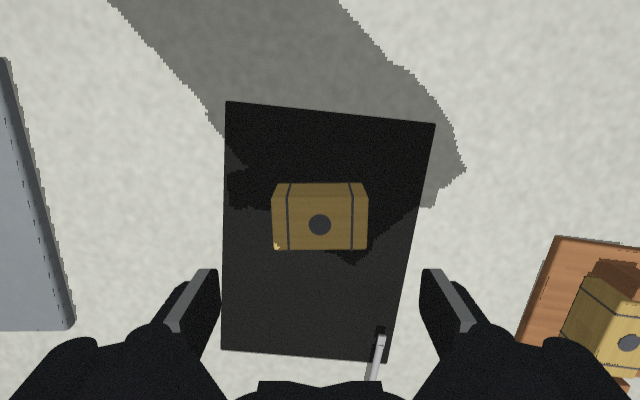

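The weight lies on the mat, plug at (320, 225), long axis along the closing line and centred. Grasping it by its ends.

>>> apply_moves(claw=[0.085,0.085,0.085,0.085,0.085,0.04,0.04,0.04,0.04,0.04], xyz=[[0,0,0.03],[0,0,0.03],[0,0,0.02],[0,0,0.009],[0,0,0],[0,0,0],[0,0,0],[0,0,0],[0,0,0],[0,0,0]], twist=[[0,0,0],[0,0,0],[0,0,0],[0,0,0],[0,0,0],[0,0,0],[0,0,0],[0,0,0],[0,0,0],[0,0,0]], force=80)

```text
clock: 22.45
position: [0.5004, -0.0255, 0.0092]
tool_rot: [-3.141, 0.002, -3.004]
force: [-3.4, 1.0, 12.5]
grip_width: 0.0584
finger_force: 84.8
```

>>> apply_moves(claw=[0.04,0.04,0.04,0.04,0.04,0.04,0.04,0.04,0.04,0.04,0.04,0.04,0.04,0.04,0.04], xyz=[[0,0,-0.02],[0,0,-0.03],[0,0,-0.04],[0,0,-0.04],[0,0,0],[0.005,-0.0325,0],[0.005,-0.033,0],[0.005,-0.0325,0],[0.005,-0.033,0],[0.005,-0.0325,0],[0.005,-0.033,0],[0.005,-0.0325,0],[0.005,-0.033,0],[0,0,0],[0,0,0]], twist=[[0,0,0],[0,0,0],[0,0,0],[0,0,0],[0,0,0],[0,0,0],[0,0,0],[0,0,0],[0,0,0],[0,0,0],[0,0,0],[0,0,0],[0,0,0],[0,0,0],[0,0,0]])

```text
clock: 23.95
position: [0.4955, -0.291, 0.1371]
tool_rot: [3.141, -0.001, -3.006]
force: [-0.1, 1.6, -5.7]
grip_width: 0.0583
finger_force: 91.0
```

```bash
python3 - <<'E'
from workcell import bot
from h import *
s=bot.observe(); print(s['clock'],s['qpos'].round(2),s['position'].round(4),s['tool_rot'].round(4),s['force'].round(1),s['grip_width'])
f=bot.grab_frame('wrist'); cv2.imwrite('pics/w4.png',f['img'][:,:,::-1]); np.savez('w4.npz',**f)
for c in blobs(red(f['img'])): print('pad',rect(px2w(f,c,.022)))
for c in blobs(blue(f['img']),40): print('cheek',rect(px2w(f,c,.068)),c.min(0),c.max(0))
E
```

```text
23.95 [ 1.17  0.85 -1.17  1.78  0.87  1.13  1.41] [ 0.4955 -0.291   0.1371] [ 3.1410e+00 -8.0000e-04 -3.0055e+00] [-0.1  1.6 -5.7] 0.05831051407307127
```

View pics/w4.png

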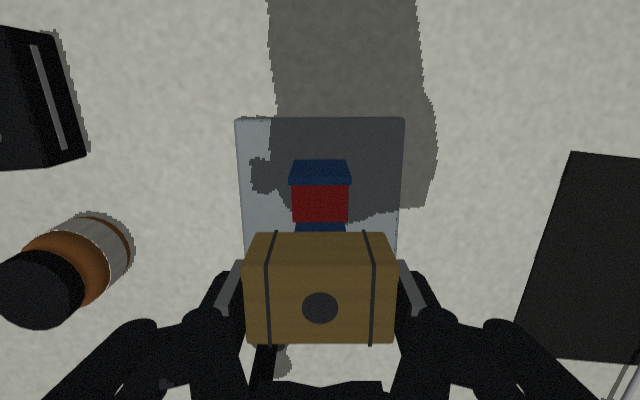

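The view shows the weight held level and centred at column 320, like the cheeks and pad (columns 289–351). I'll check the offset across the channel.

```bash
python3 - <<'E'
from h import *
f=np.load('w4.npz')
c,s=np.cos(.138),np.sin(.138)
def ft(uv,z):
    p=px2w(f,uv,z)[:,:2]-[.497,-.291]; return np.round(np.c_[p@[c,s],p@[-s,c]]*1000,1).tolist()
print('cheek inner top edge expect x -23, y+-20',ft([[289,184],[351,184]],.068))
for z in (.163,.165): print('weight plug',ft([[320,308]],z),'top corners',ft([[245,343],[397,343]],z))
print('weight bottom near edge',ft([[257,232],[384,232]],.165))
E
```

```text
cheek inner top edge expect x -23, y+-20 [[-23.9, -19.3], [-23.8, 19.7]]
weight plug [[0.6, 0.0]] top corners [[17.3, -30.6], [17.4, 31.4]]
weight plug [[-0.8, 0.0]] top corners [[15.6, -30.1], [15.7, 30.9]]
weight bottom near edge [[-32.6, -22.5], [-32.5, 23.0]]
```

Aligned within 1 mm. Descending.

>>> apply_moves(claw=[0.04,0.04,0.04,0.04,0.04,0.04,0.04,0.04], xyz=[[0,0,0.03],[0,0,0.02],[0,0,0.015],[0,0,0.015],[0,0,0.012],[0,0,0.01],[0,0,0.003],[0,0,0]], twist=[[0,0,0],[0,0,0],[0,0,0],[0,0,0],[0,0,0],[0,0,0],[0,0,0],[0,0,0]])

```text
clock: 24.8
position: [0.4962, -0.2904, 0.0327]
tool_rot: [3.141, -0.0, -3.004]
force: [0.1, 0.6, -5.9]
grip_width: 0.0588
finger_force: 90.7
```

>>> apply_moves(claw=[0.04,0.04,0.04,0.04,0.04,0.04,0.04], xyz=[[0,0,0.002],[0,0,0.0015],[0,0,0.001],[0,0,0.001],[0,0,0],[0,0,0],[0,0,0]], twist=[[0,0,0],[0,0,0],[0,0,0],[0,0,0],[0,0,0],[0,0,0],[0,0,0]])

```text
clock: 25.5
position: [0.4962, -0.2906, 0.0282]
tool_rot: [-3.141, 0.0, -3.004]
force: [-6.3, -0.1, 11.3]
grip_width: 0.0589
finger_force: 93.1
```

On the pad while gripped, with the reading changed by 17 N. Releasing and lifting clear.

>>> apply_moves(claw=[0.085,0.085,0.085,0.085,0.085,0.085,0.085,0.085,0.085,0.085,0.085], xyz=[[0,0,0],[0,0,0],[0,0,0],[0,0,0],[0,0,0],[0,0,-0.02],[0,0,-0.03],[0,0,-0.04],[0,0,-0.04],[0,0,-0.03],[0,0,0]], twist=[[0,0,0],[0,0,0],[0,0,0],[0,0,0],[0,0,0],[0,0,0],[0,0,0],[0,0,0],[0,0,0],[0,0,0],[0,0,0]])

```text
clock: 26.6
position: [0.4976, -0.2907, 0.191]
tool_rot: [-3.139, 0.004, -3.004]
force: [0.8, -0.5, -0.3]
grip_width: 0.0853
finger_force: 0.0
```

```bash
python3 - <<'E'
from workcell import bot
from h import *
s=bot.observe(); print(s['clock'],s['position'].round(4),s['force'].round(1),s['grip_width'])
a=bot.grab_frame('wrist')['img']; b=bot.grab_frame('top')['img'][180:300,180:500]
b=cv2.resize(b,(640,240)); cv2.imwrite('pics/w5.png',cv2.resize(np.vstack([a,b]),None,fx=.9,fy=.9)[:,:,::-1])
E
```

```text
26.6 [ 0.4976 -0.2907  0.191 ] [ 0.8 -0.5 -0.3] 0.08531403007448153
```

View pics/w5.png

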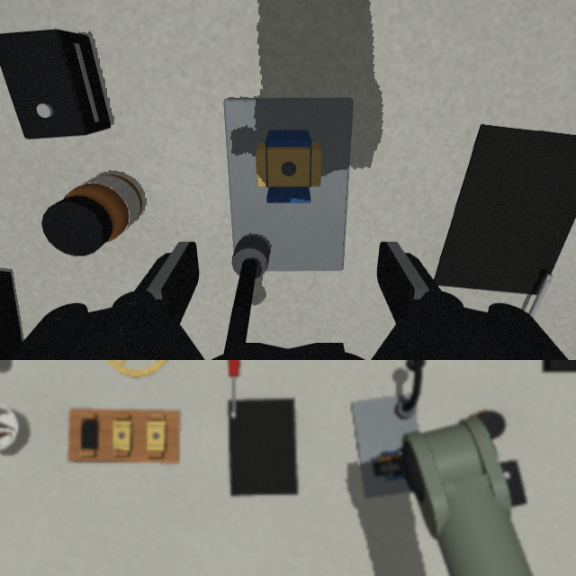

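The weight sits squarely between the cheeks, plug at (288, 168). The two hollow ones are in the rack at (122, 436) and (156, 436), and the left slot is empty. Handing in.

```bash
python3 -c "
from workcell import bot
print(bot.job_done())"
```

```text
the job is handed in; nothing more can be done
None
```

The solid weight was the left one (about 6.5 N, against about 3.5 N for the other two). It now rests on the red pad between the cheeks, set down while still gripped, with both hollow weights back in the rack; I handed the job in at about 27 s, and the hand-in returned no verdict.

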